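# Empty the counting scale, refit its push knob and hold it in to zero

## Task

The knob has come off the counting scale, and the scale must be zeroed with nothing in its pan. First tip the pan up by its handle, right to its stop, so that all four nuts slide into the open carton, and lower it level again by the handle without letting it drop; then pick up the knob, turn it so that the flat in its bore matches the flat of the D-shaft, push it fully home on the shaft and press shaft and knob right down against the spring. Finish while still gripping the knob and holding it pressed down, and leave the other things on the bench where they are.

Things in the scene. Friction and masses are not known exactly. Their poses are not given: they have to be found in the camera images.
- scale: White counting scale, fixed on the bench, 281 (x) x 224 (y) x 81 mm. Origin: centre of its underside; front towards -x, left side +y. Along its front a low level deck, 52 mm high and 95 mm deep, with the D-shaft on the left; behind it a sloping display and the higher part that carries the steel pan.
- pan (a joint): Pan hinge, rad. 0 = level (start); grows as the handle at the pan's left end is lifted, to the stop at 0.85, tipping the pan over its spout (right end). The 0.4 kg pan falls back level by its own weight if let go. Nuts slide off at roughly 0.45 to 0.65 rad.
- pan_hinge (a point): Middle of the hinge axis, 103 mm above the bench, level with the pan floor's top. Turns with the pan: x = hinge axis (right-hand turn raises the handle), y = along the floor to the handle, z = normal to the floor. Steel pan 140 mm wide, walls 30 to 45 mm high, floor from y = -0.060 (spout) to the rear wall at y = +0.200.
- pan_handle (a point): Middle of the pan's handle: round bar, 12 mm diameter, parallel to the hinge axis, 78 mm clear between its legs; at y = +0.230, z = +0.075 in pan_hinge's frame (axes alike), 178 mm above the bench when level, 30 mm outside and 30 mm above the rear wall's rim. The bar can turn between fingers that point straight down while they follow the arc.
- shaft_top (a point): Centre of the top end of the bare aluminium D-shaft upright in the scale's deck: 16 mm diameter, top 26 mm above the deck (78 mm above the bench) when not pressed, flat along its whole length 2.5 mm from the axis, 1 mm chamfer at the top. x axis points out of the flat (which faces roughly towards the robot), z up. Moves down with the shaft.
- zero_shaft (a joint): How far the D-shaft is pressed down, m. 0 = up, 0.006 = fully down at its stop. Spring: 3 N to start, 9 N at the stop; it rises again when let go.
- selector (a joint): Angle of the D-shaft about the vertical relative to the scale, rad; already contained in shaft_top's orientation (its x axis = the scale's -x direction turned by this angle). A stiff detent holds it (0.5 N m); it need not be turned.
- knob: Black knob, 60 g, on the bench left of the scale, bore down. Origin: centre of underside. Skirt 44 mm dia, 19 mm high; on it a bar grip along x, 12 mm thick, 44 long, 19 to 39 mm high, pointed nose with white line at +x. D-bore from below, 18 mm dia, 15 deep, flat 3.5 mm from axis on the nose side: fits when its x points along shaft_top's x (0.13 rad play); home: shaft_top 15 mm above origin.
- knob_nose (a point): Top of the tip of the pointed nose of the knob's bar: 23.5 mm from the knob's axis along its x axis, 39 mm above its underside. Axes as the knob's.
- carton: Open cardboard carton standing fixed on the bench to the right of the scale, under the pan's spout: 200 (x) x 165 (y) x 48 mm high, walls 4 mm, flaps folded outwards. Origin: centre of its underside.
- nut1: Loose steel hexagon nut, 24 mm across flats, 13 mm thick, lying flat in the pan at the start. Origin: centre of its underside.
- nut2: Loose steel hexagon nut, 24 mm across flats, 13 mm thick, lying flat in the pan at the start. Origin: centre of its underside.
- nut3: Loose steel hexagon nut, 24 mm across flats, 13 mm thick, lying flat in the pan at the start. Origin: centre of its underside.
- nut4: Loose steel hexagon nut, 24 mm across flats, 13 mm thick, lying flat in the pan at the start. Origin: centre of its underside.
- tape_measure: Yellow pocket tape measure, 33 x 68 x 61 mm, standing on the bench left of and behind the scale. Leave alone. Origin: centre of its underside.
- cutter: Blue snap-off box cutter, 22 x 152 x 17 mm, lying to the right of the scale's front. Leave alone. Origin: centre of its underside.
- small_carton: Small closed brown carton, 48 x 75 x 32 mm, left of the knob. Leave alone. Origin: centre of its underside.
There are look-alikes about, which are no part of the job. Of the things that look like the knob, take the one that is nearest to the robot's base at the start.

How it is judged:
On the way, in this order (a step that is already met when the one before it is completed fails the run):
1. the pan is tipped up to its stop and all four nuts are in the carton (value of joint pan above 0.78 rad and x of nut1 in the frame of carton between -0.1 and 0.1 m and y of nut1 in the frame of carton between -0.0825 and 0.0825 m and height (world z) of each of nut1, nut2, nut3, nut4 below 0.04 m and x of nut2 in the frame of carton between -0.1 and 0.1 m and y of nut2 in the frame of carton between -0.0825 and 0.0825 m and x of nut3 in the frame of carton between -0.1 and 0.1 m and y of nut3 in the frame of carton between -0.0825 and 0.0825 m and x of nut4 in the frame of carton between -0.1 and 0.1 m and y of nut4 in the frame of carton between -0.0825 and 0.0825 m), for 0.2 s.
2. the pan is level again (value of joint pan below 0.03 rad), for 0.2 s.
3. the knob is fully home on the D-shaft, flat to flat (z of shaft_top in the frame of knob above 0.0125 m and horizontal distance between knob and shaft_top below 0.003 m and angle between knob's own z axis and vertical below 0.12 rad and angle between the x axis of knob and the x axis of shaft_top, either way round below 0.26 rad and x of knob_nose in the frame of shaft_top above 0.018 m), for 0.2 s.
At the end, for the whole second after the job is handed in: Nuts in the carton; pan level within 0.03 rad; knob home on the shaft (12.5 of 15 mm deep, axes within 3 mm, upright within 0.12 rad, nose over the flat within 0.26 rad); fingers still on the knob (over 2 N), the shaft pressed at least 4.8 of 6 mm (all of step 3 and x of nut1 in the frame of carton between -0.1 and 0.1 m and y of nut1 in the frame of carton between -0.0825 and 0.0825 m and height (world z) of each of nut1, nut2, nut3, nut4 below 0.04 m and x of nut2 in the frame of carton between -0.1 and 0.1 m and y of nut2 in the frame of carton between -0.0825 and 0.0825 m and x of nut3 in the frame of carton between -0.1 and 0.1 m and y of nut3 in the frame of carton between -0.0825 and 0.0825 m and x of nut4 in the frame of carton between -0.1 and 0.1 m and y of nut4 in the frame of carton between -0.0825 and 0.0825 m and value of joint pan below 0.03 rad and value of joint zero_shaft above 0.0048 m and contact force between the fingers and knob above 2 N); the arm keeps its last pose, push and grip.
It fails at once if the pan is dropped (it falls back faster than 2.5 rad/s) (velocity of joint pan below -2.5 rad/s).
It fails at once if the tape measure is disturbed (moved more than 30 mm) (distance of tape_measure from where it was at the start of the episode above 0.03 m).
It fails at once if the box cutter is disturbed (moved more than 30 mm) (distance of cutter from where it was at the start of the episode above 0.03 m).
It fails at once if the small closed carton is disturbed (moved more than 30 mm) (distance of small_carton from where it was at the start of the episode above 0.03 m).
It also fails if it takes over 54 s, if anything falls off the work surface, if the arm or the gripper's body presses on something with over 40 N, if the wrist force passes 120 N, or if a joint passes its speed limit or range.

## Robot

A 6-joint arm with a two-finger parallel gripper is mounted at the origin on a cart in front of the work surface, level with it; the furniture and walls round the work are solid. World frame = base frame: x ahead of the robot, y to its left, z up, the work surface at z = 0. Lengths are in m, angles in rad, forces in N, time in s.
With the tool pointing down it reaches from about 0.425 to 0.95 m from the base axis. Payload 3.5 kg.
Tool frame: the origin (TCP) lies midway between the tips of the shut fingers; the grasp point (between the pads) lies 19 mm behind it (ctrl.hold_point_z is the distance from the TCP to the grasp point, in m); z points along the fingers, y is the line along which they close (so a half turn about z gives the same grasp; the last joint's range is limited). The gripper opens to 85 mm and grips with 20 to 120 N. Pads are 22 mm wide; open, the fingers measure 114 mm over their backs; the gripper's body (76 mm by 85 mm) begins 54 mm behind the grasp point. The pads swing forward as they close: fully open they stand 13 mm farther back than shut.
Start: joints at [-1.253, 0.286, 1.577, -0, 1.279, -0.15], TCP at [0.304, -0.602, 0.21] pointing down, gripper open.
Joint ranges: [-2.77, 2.77], [-0.9, 2.22], [0.21, 2.48], [-1.53, 4.67], [0.24, 2.81], [-2.84, 2.84]. Speed limits (rad/s): [2.79, 2.79, 3.14, 3.14, 3.14, 3.14].

## Interface

Orientations are given as a unit quaternion [x, y, z, w].
In Python, from plant import readout, cams, sign_off, ctrl gives the robot as it stands. The module is installed in compiled form; this text tells all that it offers.
- The arm moves only by the tool step_arm, never from a script. Its argument "increments" is a list of rows, each a list of 2 entries, a list of its own where there are three numbers: the shift along the world's x, y, z in mm, then the turn, a rotation vector about the world's x, y, z in rad. In form: [[[x, y, z], [rx, ry, rz]], ...]. A call has 1 to 8 rows; each row shifts and turns the commanded pose from where the row before left it; what a row does not reach is not made up. A row lasts 1/12 s, in which the tool goes at most 41.7 mm and 7.16 degrees, less where a joint would pass 70% of its speed; a pose out of reach is approached as far as the arm can. A call is refused whole if a number of a shift passes 41.7 or a number of a turn 0.125, either way. A call with a gripper value outside its range is refused whole. "fingers" is the opening, from -1 (shut) to 1 (fully open), set as the call begins (left out, the last holds). The fingers move at their own pace and stop on an object; "grip_force" is the grip in N (left out, the last holds). Time passes only in rows, so rows that do not move let the fingers close. It gives the time, the measured TCP pose, the force, the opening and the grip force at its end, in the units of the state.
- readout.get_state(): the state, without advancing time (a new reading comes with each control period).
- cams.read_camera(name): name is "scene" or "top" or "wrist"; returns the picture (480x640x3 uint8, red, green, blue); there is no depth.
- cams.get_calibration(name): a dict with "fx", "fy", "cx", "cy" (pixels), "eye" and "rotation" of the camera in the world; the wrist camera has in their place "T_tool_cam" (4x4, takes a point from camera to tool coordinates, whose origin is the TCP and whose axes are the flange's). Camera axes: x right, y up, looking along -z (the intrinsics and any distortion apply to the point x, -y, -z); pixel columns grow to the right and rows downward; lengths in m; the calibration is good to about 2 mm. A picture is of the moment at which its call begins: read the wrist's pose just before it. get_calibration takes no time and is no camera call.
- sign_off(): hands the job in; it is judged then, once.
The state is a dict: "time": time; "qpos": joint angles; "dq": joint speeds; "joint_efforts": joint torques, N m; "eef_pos": TCP position; "tcp_rot": TCP orientation; "contact_force": force on the tool from outside, world axes, zero at the start; "wrist_torque": the same for the moment, N m; "opening": opening from 0.0 (shut) to 1.0 (fully open); "finger_force": force on a finger pad.
Only numpy, scipy, OpenCV 4.12 (cv2) and the standard library are available. Lean on these libraries where they do the work, as an engineer would, in place of code of your own. Each camera call takes 0.05 s, during which the arm holds its last target. There are 200 camera calls.

## Working session

There is one attempt and no reset: what is moved stays moved. The work goes in short steps, Python scripts to look and compute and a tool call to move; the robot and the scene stay as the last step left them, time stands still between calls to the robot, and variables do not carry over. Pictures are saved under pics/ and viewed, at most 10 in all, crops included, and the job is handed in when it is done.

Besides the shell and the picture viewer there is one more tool, called after "Call:" as a command line: name --argument value ..., lists and objects as JSON in quotes. step_arm: Moves the arm, as the interface text tells. Its arguments: {"type":"object","properties":{"increments":{"type":"array","items":{"type":"array"}},"fingers":{"type":"number"},"grip_force":{"type":"number"}},"required":["increments"]}

```bash
mkdir -p pics; cat > h.py <<'E'
import numpy as np, cv2
from plant import readout, cams, sign_off, ctrl
from scipy.spatial.transform import Rotation as R
def cal(n, st=None):
    c=cams.get_calibration(n)
    if n=='wrist':
        st=st or readout.get_state()
        T=np.eye(4);T[:3,:3]=R.from_quat(st['tcp_rot']).as_matrix();T[:3,3]=st['eef_pos']
        M=T@np.array(c['T_tool_cam']); return c,M[:3,3],M[:3,:3]
    return c,np.array(c['eye']),np.array(c['rotation'])
def ray(n,uv,st=None):
    c,e,Rm=cal(n,st); d=Rm@np.array([(uv[0]-c['cx'])/c['fx'],-(uv[1]-c['cy'])/c['fy'],-1]); return e,d/np.linalg.norm(d)
def onz(n,uv,z,st=None):
    e,d=ray(n,uv,st); return e+d*(z-e[2])/d[2]
def tri(r1,r2):
    (e1,d1),(e2,d2)=r1,r2
    A=np.array([d1,-d2]).T; s=np.linalg.lstsq(A,e2-e1,rcond=None)[0]
    p,q=e1+s[0]*d1,e2+s[1]*d2; return (p+q)/2,np.linalg.norm(p-q)
def proj(n,p,st=None):
    c,e,Rm=cal(n,st); q=Rm.T@(np.array(p)-e); return np.array([c['cx']+c['fx']*q[0]/-q[2],c['cy']-c['fy']*q[1]/-q[2]])
def snap(n,f):
    im=cams.read_camera(n); cv2.imwrite('pics/'+f,im[:,:,::-1]); return im
E
python3 - <<'E'
from h import *
for n in('scene','top'):
    snap(n,n+'0.png'); c=cams.get_calibration(n); print(n,c)
print(cams.get_calibration('wrist')); print(readout.get_state(), ctrl.hold_point_z)
E
```

```text
scene {'fx': 557.6843880287566, 'fy': 557.6843880287566, 'cx': 325.19434196573474, 'cy': 242.07809850589433, 'eye': array([-0.31810203,  1.1001833 ,  1.00704373]), 'rotation': array([-0.18083225,  0.43548693,  0.81833324, -0.32860545])}
top {'fx': 445.6197160042387, 'fy': 445.6197160042387, 'cx': 321.5285755904289, 'cy': 239.06798271614267, 'eye': array([0.33616916, 0.1809719 , 1.32492548]), 'rotation': array([ 0.06523362, -0.06988509, -0.70099278,  0.70673175])}
{'fx': 423.18698744812104, 'fy': 423.18698744812104, 'cx': 326.2374076775148, 'cy': 234.40844514430037, 'T_tool_cam': array([[-5.16534544e-04,  9.46647141e-01,  3.22271507e-01,
         8.27530352e-02],
       [ 9.99999844e-01,  5.57679119e-04, -3.53456024e-05,
        -1.26503751e-04],
       [-2.13183904e-04,  3.22271438e-01, -9.46647281e-01,
        -1.62977032e-01],
       [ 0.00000000e+00,  0.00000000e+00,  0.00000000e+00,
         1.00000000e+00]])}
{'time': 0.1, 'qpos': array([-1.25305604e+00,  2.87142261e-01,  1.57804544e+00, -1.35638622e-05,
        1.27860447e+00, -1.49986956e-01]), 'dq': array([ 1.44749528e-03, -2.93963268e-03, -3.93706675e-03,  9.33193374e-05,
       -5.97385593e-04, -7.65489926e-04]), 'joint_efforts': array([ 1.00863021e-03, -4.07297623e+01, -2.93699276e+01, -1.33323965e-04,
        3.43760992e-03, -4.84711961e-06]), 'eef_pos': array([ 0.30415631, -0.60186436,  0.20913405]), 'tcp_rot': array([ 9.72777268e-01,  2.31739459e-01, -9.86054457e-05, -1.09534818e-03]), 'contact_force': array([-0.01068879, -0.11056945,  0.87231279]), 'wrist_torque': array([-0.05417976,  0.02865245, -0.02852882]), 'finger_force': 0.0, 'opening': 0.9998495316297799} 0.0187
```

```bash
sed -i "s/np.array(c\['rotation'\])/R.from_quat(c['rotation']).as_matrix()/" h.py; python3 -c "
from h import *
print(proj('top',[0.6,0,0]),proj('scene',[0.6,0,0]))"
```

```text
[378.62591672 237.27126434] [361.90913634 255.80131939]
```

View pics/scene0.png

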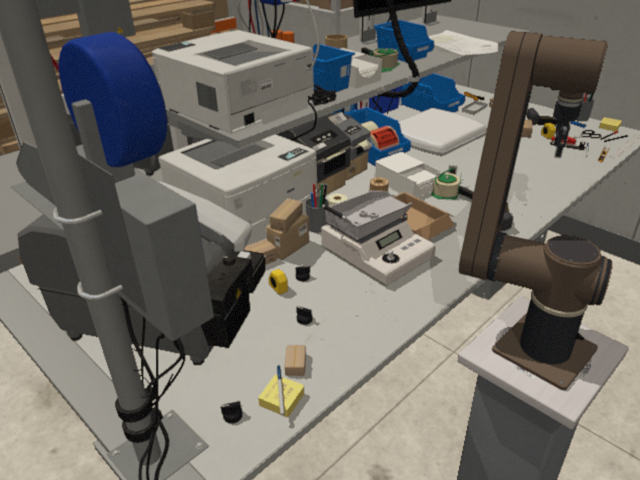

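View pics/top0.png

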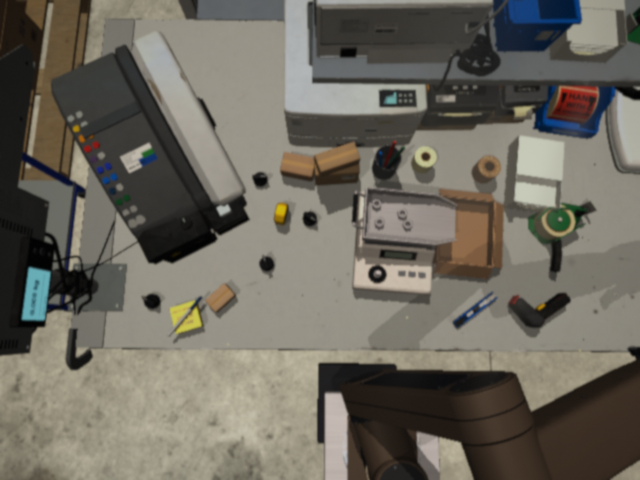

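```bash
python3 - <<'E'
from h import *
for uv in [(260,179),(310,218),(266,263),(152,300)]:
    p=onz('top',uv,.02); print(uv,p.round(3),np.linalg.norm(p[:2]).round(3))
for n,uv in [('shaft',(377,273)),('handle',(357,207)),('cartonc',(472,232)),('panhandleends',(357,195)),('b',(357,220)),('tape',(282,213)),('smallc',(221,297)),('cutter',(475,310))]:
    z={'shaft':.078,'handle':.178,'panhandleends':.178,'b':.178}.get(n,.03); print(n,onz('top',uv,z).round(3))
for uv in [(303,271),(304,315),(231,411),(390,257)]: print(uv,onz('scene',uv,.02 if uv[0]<390 else .06).round(3))
print(proj('top',[0,0,0]))
t=cv2.imread('pics/top0.png'); a=cv2.resize(t[140:320,230:520],None,fx=2.7,fy=2.7,interpolation=cv2.INTER_CUBIC); cv2.imwrite('pics/topc.png',a)
s=cv2.imread('pics/scene0.png'); a=cv2.resize(s[170:340,255:470],None,fx=3.5,fy=3.5,interpolation=cv2.INTER_CUBIC); cv2.imwrite('pics/scc.png',a)
E
```

```text
(260, 179) [0.775 0.363 0.02 ] 0.855
(310, 218) [0.653 0.208 0.02 ] 0.686
(266, 263) [0.516 0.337 0.02 ] 0.616
(152, 300) [0.405 0.663 0.02 ] 0.777
shaft [0.482 0.017 0.078]
handle [0.646 0.081 0.178]
cartonc [ 0.613 -0.274  0.03 ]
panhandleends [0.679 0.08  0.178]
b [0.611 0.081 0.178]
tape [0.665 0.292 0.03 ]
smallc [0.414 0.462 0.03 ]
cutter [ 0.383 -0.27   0.03 ]
(303, 271) [0.657 0.2   0.02 ]
(304, 315) [0.514 0.335 0.02 ]
(231, 411) [0.403 0.667 0.02 ]
(390, 257) [0.481 0.014 0.06 ]
[382.28173828 449.16042292]
```

View pics/topc.png

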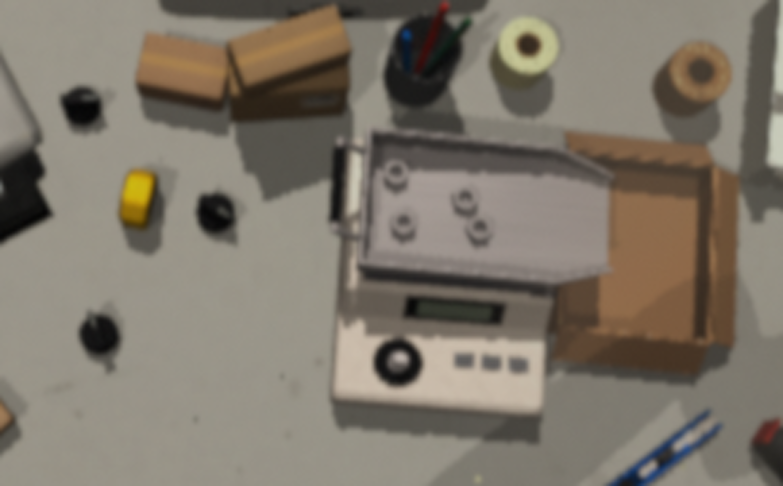

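View pics/scc.png

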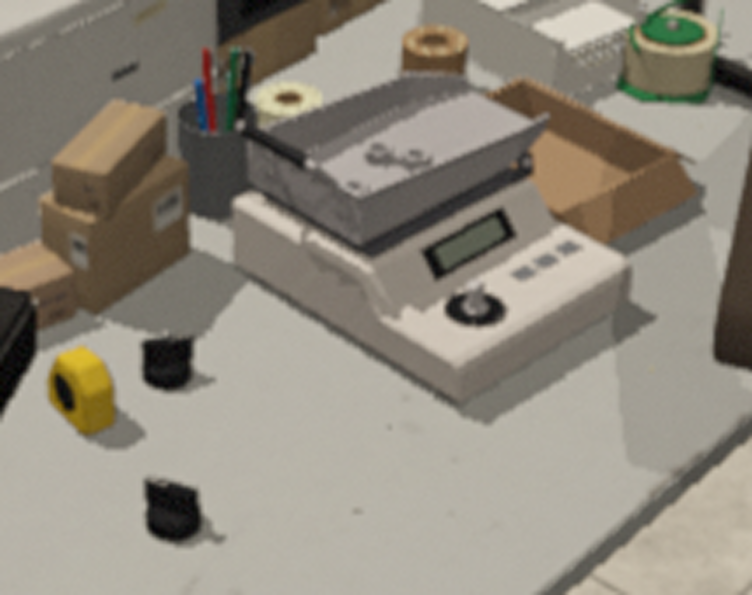

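Four knob look-alikes, in top-view pixels: (260,179), (310,218), (266,263) and (152,300). They lie 0.855, 0.686, 0.616 and 0.777 m from the base. The one meant is (266,263): it is the nearest, and the crop shows a knob with a nose and white line pointing up and left, about +x. The shaft is at top (377,273), the pan handle (black bar) at about top (355,208) and the nuts are in the pan. Next I move to a wrist viewpoint above the scale.

Call:
step_arm --increments '[[[13.8,37.6,9],[0,0,-0.026]],[[13.8,37.6,9],[0,0,-0.026]],[[13.8,37.6,9],[0,0,-0.026]],[[13.8,37.6,9],[0,0,-0.026]],[[13.8,37.6,9],[0,0,-0.026]],[[13.8,37.6,9],[0,0,-0.026]],[[13.8,37.6,9],[0,0,-0.026]],[[13.8,37.6,9],[0,0,-0.026]]]'

```text
time: 0.77
eef_pos: [0.4148, -0.2996, 0.2823]
tcp_rot: [0.992, 0.129, -0.0, -0.0]
contact_force: [0.7, -0.4, -0.3]
opening: 1.001
finger_force: 0.0
```

Call:
step_arm --increments '[[[13.8,37.6,9],[0,0,-0.026]],[[13.8,37.6,9],[0,0,-0.026]],[[13.8,37.6,9],[0,0,-0.026]],[[13.8,37.6,9],[0,0,-0.026]],[[13.8,37.6,9],[0,0,-0.026]],[[13.8,37.6,9],[0,0,-0.026]],[[13.8,37.6,9],[0,0,-0.026]],[[13.8,37.6,9],[0,0,-0.026]]]'

```text
time: 1.43
eef_pos: [0.5252, 0.0013, 0.3545]
tcp_rot: [1.0, 0.025, -0.0, 0.0]
contact_force: [0.7, -0.3, -0.3]
opening: 1.001
finger_force: 0.0
```

Call:
step_arm --increments '[[[13.8,37.6,0],[0,0,-0.026]],[[13.8,37.6,0],[0,0,-0.026]],[[13.8,37.6,0],[0,0,-0.026]],[[0,0,0],[0,0,0]],[[0,0,0],[0,0,0]]]'

```text
time: 1.85
eef_pos: [0.5664, 0.1139, 0.3532]
tcp_rot: [1.0, -0.011, -0.001, 0.0]
contact_force: [-0.4, -0.4, -0.7]
opening: 1.004
finger_force: 0.0
```

```bash
python3 - <<'E'
from h import *
import json
st=readout.get_state(); im=snap('wrist','w1.png')
json.dump({k:(v.tolist() if hasattr(v,'tolist') else v) for k,v in st.items()},open('st1.json','w'))
print(st['time'],st['eef_pos'],R.from_quat(st['tcp_rot']).as_matrix().round(4))
E
```

```text
1.85 [0.5664391  0.11391282 0.35323944] [[ 9.998e-01 -2.230e-02 -2.200e-03]
 [-2.230e-02 -9.998e-01 -3.000e-04]
 [-2.100e-03  3.000e-04 -1.000e+00]]
```

View pics/w1.png

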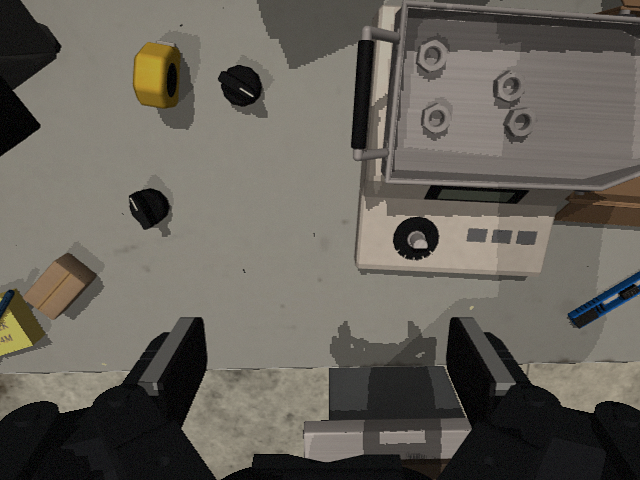

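Wrist view: the handle bar runs (365,42)–(359,148), the shaft is at about (418,240) in a dark ring, the chosen knob at about (149,208) and the nuts are in the pan. Next I measure the handle by mask in the wrist and top views.

```bash
python3 - <<'E'
from h import *
import json
st=json.load(open('st1.json'))
def bar(f,box,th=60):
    im=cv2.imread('pics/'+f); x0,y0,x1,y1=box; m=(im[y0:y1,x0:x1].max(2)<th).astype(np.uint8)
    n,l,s,c=cv2.connectedComponentsWithStats(m); i=1+s[1:,4].argmax(); r=cv2.minAreaRect(np.argwhere(l==i)[:,::-1].astype(np.float32)); 
    p=cv2.boxPoints(r)+[x0,y0]; p=p[p[:,1].argsort()]; print(f,s[i,4],r[1]); return p[:2].mean(0),p[2:].mean(0)
W=bar('w1.png',(345,25,378,160)); T=bar('top0.png',(345,185,362,230)); S=bar('scene0.png',(315,198,350,222))
print(W,T,S)
for i in(0,1):
    print(tri(ray('wrist',W[i],st),ray('top',T[i])),tri(ray('wrist',W[i],st),ray('scene',S[i])), onz('wrist',W[i],.178,st))
# scale front edge, yaw
a,b=onz('wrist',(358,269),.05,st),onz('wrist',(541,274),.05,st); print('front',a,b,np.arctan2(*(b-a)[:2]))
im=cv2.imread('pics/w1.png'); c=lambda x0,y0,x1,y1:cv2.resize(im[y0:y1,x0:x1],(400,400),interpolation=cv2.INTER_CUBIC)
cv2.imwrite('pics/w1c.png',np.hstack([c(110,170,180,240),c(383,205,453,275)]))
E
```

```text
w1.png 1730 (16.413053512573242, 110.28956604003906)
top0.png 113 (26.0, 4.0)
scene0.png 132 (23.08209228515625, 19.290510177612305)
(array([366.18235397,  39.62940884]), array([357.72352982, 149.59411621])) (array([355., 195.]), array([355., 221.])) (array([330.23009133, 197.45132732]), array([331.76549149, 220.48229599]))
(array([0.68492268, 0.08220809, 0.15941213]), np.float64(0.0036944037230729355)) (array([0.67304578, 0.07890029, 0.21308027]), np.float64(0.01816299783638656)) [0.68314349 0.08200953 0.178     ]
(array([0.6053323 , 0.08790863, 0.18872807]), np.float64(0.0018472881540714246)) (array([0.61365997, 0.09946327, 0.17161028]), np.float64(0.03147038246933389)) [0.60392421 0.08807125 0.178     ]
front [0.44515409 0.07844757 0.05      ] [ 0.4335422  -0.14167679  0.05      ] -3.0888900138917825
```

View pics/w1c.png

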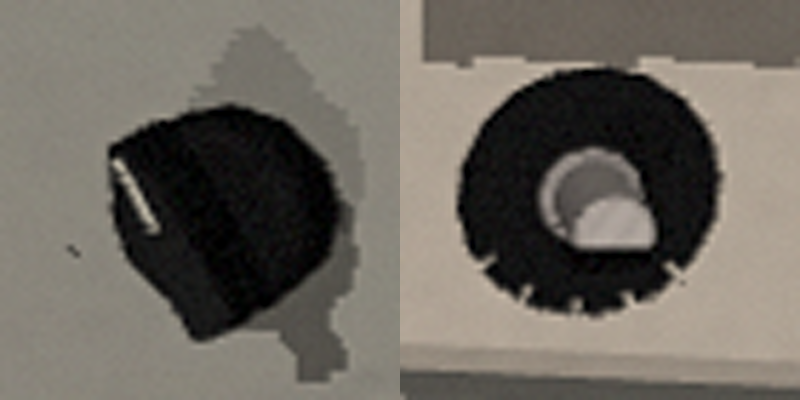

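Call:
step_arm --increments '[[[25.7,-9.7,-20],[0,0,-0.014]],[[25.7,-9.7,-20],[0,0,-0.014]],[[25.7,-9.7,-20],[0,0,-0.014]],[[0,0,-34],[0,0,0]],[[0,0,-35],[0,0,0]],[[0,0,-35],[0,0,0]],[[0,0,-20],[0,0,0]],[[0,0,-10],[0,0,0]]]'

```text
time: 2.57
eef_pos: [0.6409, 0.0809, 0.1555]
tcp_rot: [0.999, -0.035, -0.004, 0.0]
contact_force: [-0.6, 0.3, 0.3]
opening: 1.0
finger_force: 0.0
```

```bash
python3 - <<'E'
from h import *
st=readout.get_state(); im=snap('wrist','w2.png'); print(st['time'],st['eef_pos'],st['contact_force'],R.from_quat(st['tcp_rot']).as_matrix().round(3)[:,0])
print(proj('wrist',[.6435,.085,.178]),proj('wrist',st['eef_pos']+[0,0,.0187]))
E
```

```text
2.5667 [0.64085292 0.08091998 0.15550652] [-0.57818855  0.29434106  0.32542256] [ 0.997 -0.071 -0.008]
[315.53501909 317.34560783] [326.86388117 317.63920409]
```

View pics/w2.png

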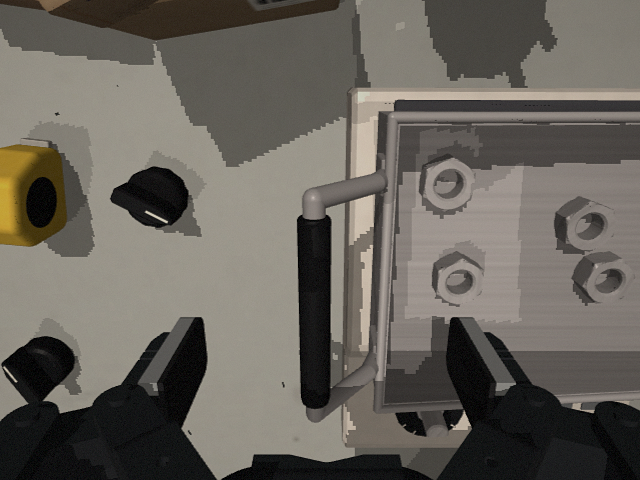

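Wrist view 2: the bar is centred at about (315,311) and vertical, so the yaw matches. I shift by 4 mm and close.

Call:
step_arm --increments '[[[3,4,3],[0,0,0]],[[0,0,0],[0,0,0]],[[0,0,0],[0,0,0]],[[0,0,0],[0,0,0]],[[0,0,0],[0,0,0]],[[0,0,0],[0,0,0]],[[0,0,0],[0,0,0]],[[0,0,0],[0,0,0]]]' --fingers -1 --grip_force 25

```text
time: 3.28
eef_pos: [0.6467, 0.0869, 0.1636]
tcp_rot: [0.999, -0.034, 0.0, -0.0]
contact_force: [1.0, -0.2, -0.5]
opening: -0.004
finger_force: 0.0
```

```bash
python3 - <<'E'
from h import *
st=readout.get_state(); print(st['time'],st['eef_pos'],st['contact_force'],st['opening'],st['finger_force'])
# arc increments; yaw -0.068: pan y axis horizontally = (0.068,0.9977)
a0=np.arctan2(.075,.23); r=np.hypot(.075,.23); y=np.array([.068,.9977])
# 0.9 rad over 24 rows smooth
def arc(t0,t1,n,s=.5):
    s=np.linspace(0,1,n+1); th=t0+(t1-t0)*s
    q=np.c_[np.outer(r*np.cos(a0+th),y),r*np.sin(a0+th)]*1000
    print(np.round(np.diff(q,axis=0),1).tolist())
arc(0,.86,24)
E
```

```text
3.2833 [0.64667438 0.08691506 0.16356741] [ 0.97929169 -0.16856611 -0.53798783] -0.004013433856214446 0.0
[[-0.2, -2.8, 8.2], [-0.2, -3.1, 8.1], [-0.2, -3.4, 8.0], [-0.3, -3.7, 7.8], [-0.3, -4.0, 7.7], [-0.3, -4.2, 7.6], [-0.3, -4.5, 7.4], [-0.3, -4.8, 7.2], [-0.3, -5.0, 7.1], [-0.4, -5.3, 6.9], [-0.4, -5.5, 6.7], [-0.4, -5.7, 6.5], [-0.4, -6.0, 6.3], [-0.4, -6.2, 6.0], [-0.4, -6.4, 5.8], [-0.5, -6.6, 5.6], [-0.5, -6.8, 5.3], [-0.5, -7.0, 5.1], [-0.5, -7.2, 4.8], [-0.5, -7.3, 4.6], [-0.5, -7.5, 4.3], [-0.5, -7.7, 4.0], [-0.5, -7.8, 3.8], [-0.5, -7.9, 3.5]]
```

```bash
python3 - <<'E'
from h import *
im=snap('wrist','w3.png')
E
```

```text
(no output)
```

View pics/w3.png

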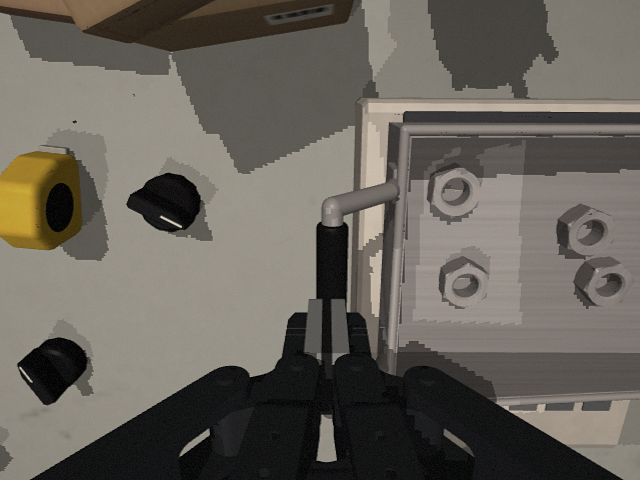

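The bar isn't between the fingers: they shut at opening 0, with the tips above it at (327,300). I triangulate the bar's far end from the w1 and w3 views.

```bash
python3 - <<'E'
from h import *
import json
st1=json.load(open('st1.json')); st3=readout.get_state(); print(st3['eef_pos'],st3['tcp_rot'])
st2=dict(eef_pos=[0.64085,0.08092,0.15551],tcp_rot=np.array([.99937,-.0355,-.004,0])/np.linalg.norm([.99937,-.0355,-.004]))
def m(f,box,th=60):
    im=cv2.imread('pics/'+f); x0,y0,x1,y1=box; k=(im[y0:y1,x0:x1].max(2)<th).astype(np.uint8)
    n,l,s,c=cv2.connectedComponentsWithStats(k); i=1+s[1:,4].argmax(); a=np.argwhere(l==i)[:,::-1]+[x0,y0]; return a
for nm,f,box,st in(('w1','w1.png',(345,25,378,160),st1),('w2','w2.png',(290,205,340,420),st2),('w3','w3.png',(310,215,355,290),st3)):
    a=m(f,box); t=a[:,1].min(); e=a[a[:,1]<t+6]; print(nm,a.min(0),a.max(0), 'end',e[:,0].mean(),t, 'width',np.mean([np.ptp(a[a[:,1]==v,0])+1 for v in range(t+15,t+50)]))
    globals()[nm]=(e[:,0].mean(),t)
rs=[ray('wrist',w1,st1),ray('wrist',w2,st2),ray('wrist',w3,st3),ray('top',(355.3,194.5))]
for i in range(4):
    for j in range(i): print(j,i,tri(rs[j],rs[i]))
for z in(.15,.178): print(onz('wrist',w3,z,st3),onz('wrist',w1,z,st1))
E
```

```text
[0.64663184 0.08692411 0.16344734] [ 9.99420675e-01 -3.40340277e-02 -1.38793487e-05 -6.75314498e-06]
w1 [351  40] [374 150] end 365.78350515463916 40 width 16.2
w2 [297 215] [339 408] end 313.6421052631579 215 width 33.08571428571429
w3 [317 222] [347 289] end 331.6829268292683 222 width 30.37142857142857
0 1 (array([0.68301773, 0.08223561, 0.17700362]), np.float64(7.975365308692312e-05))
0 2 (array([0.68304497, 0.08228639, 0.17683335]), np.float64(0.00021186006727022007))
1 2 (array([0.68219381, 0.08241707, 0.17407621]), np.float64(5.4987036050782626e-05))
0 3 (array([0.68392297, 0.08262158, 0.1673226 ]), np.float64(0.0025455790284842393))
1 3 (array([0.6820068 , 0.08342336, 0.17280417]), np.float64(0.001915180265667496))
2 3 (array([0.68203436, 0.08339285, 0.17295598]), np.float64(0.0019730814835742247))
[0.67480242 0.08258984 0.15      ] [0.68567376 0.07981649 0.15      ]
[0.68343073 0.08238053 0.178     ] [0.68290612 0.08228577 0.178     ]
```

Call:
step_arm --increments '[[[0,-1,4],[0,0,0]],[[0,-1,4],[0,0,0]],[[0,0,0],[0,0,0]],[[0,0,0],[0,0,0]]]'

```text
time: 3.67
eef_pos: [0.6471, 0.0847, 0.1722]
tcp_rot: [0.999, -0.034, 0.001, -0.0]
contact_force: [-0.8, 0.3, -0.2]
opening: 0.001
finger_force: 0.0
```

```bash
python3 - <<'E'
from h import *
im=cv2.imread('pics/w3.png').max(2)
for v in(296,302,310,325,340,355): print(v,im[v,296:362:2])
st=readout.get_state(); print(st['eef_pos'],st['contact_force'],st['wrist_torque'],st['finger_force'],st['opening'])
im2=snap('wrist','w4.png').max(2)
for v in(250,296,310,340): print(v,im2[v,296:362:2])
E
```

```text
296 [153 153 154 152 153 152 156 154 156 158  68  10  16  19  22  15  23  22
  15  19  14  11  18  18  10  61 160 127  86  87  78 104 102]
302 [149 152 153 155 151 155 130  91  92  92  92  89  96  46  15  19  21  29
  95  90  90  90  90  90  87  56 157 125  85  84  78 105 103]
310 [152 152 153 156 155 154  86  93  90  89  90  90  92  28  17  15  23  32
  94  89  90  89  89  90  92  80 158 108  86  83  82 101 101]
325 [22 22 22 23 16 58 91 91 92 92 90 90 91 16 17 13 20 14 93 91 87 89 90 91
 88 85 16 19 17 16  8 13 23]
340 [19 23 24 21 41 91 89 89 89 91 90 91 89 16 11 20 20  6 79 91 88 89 88 89
 89 92 46 22 18 22 23 19 21]
355 [ 20  19  14   9   9  13  19  24  63  75  91 132 126  29  34  35  32  31
 100 132 133 134 133  61  15  25  25  11  16  16  10  11  12]
[0.64710809 0.08471875 0.17217895] [-0.75707113  0.2986012  -0.20727701] [ 0.02389265  0.05533921 -0.05134613] 0.0 0.0006541324380395803
250 [152 152 153 152 155 155 149 148   4  16   9  19  13  20  13  18  13  21
  16  12  23  16  21 160 154 154 128  84  84  98 101 107 121]
296 [151 152 152 156 151 154 155 154   0  19  17  15  19  19  21  22  22  26
  14  17  19  13  83 154 150 149  82  85  74 102 103 120 121]
310 [153 152 154 153 155 156  88  91  91  92  92  91  91  45  23  20  22  30
  91  91  90  90  90  91  88 152  83  81  90  99 104 121 116]
340 [16 18 26 21 43 91 90 90 93 89 90 89 88 14 17 14 17 19 78 90 92 92 91 90
 91 91 44 18 19 23 19 22 23]
```

Call:
step_arm --increments '[[[0,0,0],[0,0,0]],[[0,0,0],[0,0,0]],[[0,0,0],[0,0,0]],[[0,0,0],[0,0,0]],[[-2,0,-6],[0,0,0]],[[-1,0,-8],[0,0,0]],[[0,0,-8],[0,0,0]],[[0,0,0],[0,0,0]]]' --fingers -0.1

```text
time: 4.38
eef_pos: [0.6419, 0.0849, 0.1461]
tcp_rot: [0.999, -0.034, -0.003, 0.0]
contact_force: [-0.1, 0.7, -0.8]
opening: 0.446
finger_force: 0.0
```

Call:
step_arm --increments '[[[0,0,0],[0,0,0]],[[0,0,0],[0,0,0]],[[0,0,0],[0,0,0]],[[0,0,0],[0,0,0]],[[0,0,0],[0,0,0]],[[0,0,0],[0,0,0]]]' --fingers -1 --grip_force 30

```text
time: 4.88
eef_pos: [0.6438, 0.0852, 0.1495]
tcp_rot: [0.999, -0.034, 0.0, -0.0]
contact_force: [0.9, 1.7, -1.2]
opening: 0.126
finger_force: 29.5
```

The handle is held (opening 0.126, 29.5 N). I tip the pan along the arc.

Call:
step_arm --increments '[[[-0.2,-2.8,8.2],[0,0,0]],[[-0.2,-3.1,8.1],[0,0,0]],[[-0.2,-3.4,8.0],[0,0,0]],[[-0.3,-3.7,7.8],[0,0,0]],[[-0.3,-4.0,7.7],[0,0,0]],[[-0.3,-4.2,7.6],[0,0,0]],[[-0.3,-4.5,7.4],[0,0,0]],[[-0.3,-4.8,7.2],[0,0,0]]]'

```text
time: 5.55
eef_pos: [0.6415, 0.0547, 0.2128]
tcp_rot: [0.999, -0.034, 0.0, -0.001]
contact_force: [-0.2, 5.6, 1.3]
opening: 0.123
finger_force: 29.3
```

Call:
step_arm --increments '[[[-0.3,-5.0,7.1],[0,0,0]],[[-0.4,-5.3,6.9],[0,0,0]],[[-0.4,-5.5,6.7],[0,0,0]],[[-0.4,-5.7,6.5],[0,0,0]],[[-0.4,-6.0,6.3],[0,0,0]],[[-0.4,-6.2,6.0],[0,0,0]],[[-0.4,-6.4,5.8],[0,0,0]],[[-0.5,-6.6,5.6],[0,0,0]]]'

```text
time: 6.22
eef_pos: [0.6382, 0.0085, 0.2648]
tcp_rot: [0.999, -0.034, 0.0, -0.001]
contact_force: [-1.7, 7.1, 4.5]
opening: 0.123
finger_force: 29.3
```

Call:
step_arm --increments '[[[-0.5,-6.8,5.3],[0,0,0]],[[-0.5,-7.0,5.1],[0,0,0]],[[-0.5,-7.2,4.8],[0,0,0]],[[-0.5,-7.3,4.6],[0,0,0]],[[-0.5,-7.5,4.3],[0,0,0]],[[-0.5,-7.7,4.0],[0,0,0]],[[-0.3,-4.8,2.3],[0,0,0]],[[0,0,0],[0,0,0]]]'

```text
time: 6.88
eef_pos: [0.6346, -0.0415, 0.2966]
tcp_rot: [0.999, -0.035, 0.0, -0.0]
contact_force: [-4.1, 5.3, 6.5]
opening: 0.123
finger_force: 30.4
```

```bash
python3 - <<'E'
from h import *
st=readout.get_state(); print(st['eef_pos'],st['contact_force'])
import json
# bar angle from bar/TCP displacement relative to grasp (.6438,.0852,.1495)
y=np.array([.068,.9977]); a0=np.arctan2(.075,.23)
d=st['eef_pos']-np.array([.6438,.0852,.1495]); print(np.arctan2(.075+d[2],.23+d[:2]@y)-a0,np.hypot(.075+d[2],.23+d[:2]@y))
snap('scene','s5.png'); t=snap('top','t5.png')
E
```

```text
[ 0.63460786 -0.04145994  0.29655208] [-4.08861784  5.32552431  6.54436506]
0.821242287157004 0.24478036708661552
```

Call:
step_arm --increments '[[[-0.5,-7.5,3.5],[0,0,0]],[[0,0,0],[0,0,0]],[[0,0,0],[0,0,0]],[[0,0,0],[0,0,0]],[[0,0,0],[0,0,0]]]'

```text
time: 7.4
eef_pos: [0.6341, -0.0485, 0.2997]
tcp_rot: [0.999, -0.034, 0.0, 0.0]
contact_force: [-3.2, 3.4, 5.1]
opening: 0.123
finger_force: 30.5
```

```bash
python3 - <<'E'
from h import *
st=readout.get_state(); print(st['time'],st['eef_pos'],st['contact_force'])
y=np.array([.068,.9977]); a0=np.arctan2(.075,.23)
d=st['eef_pos']-np.array([.6438,.0852,.1495]); print(np.arctan2(.075+d[2],.23+d[:2]@y)-a0,np.hypot(.075+d[2],.23+d[:2]@y))
s=snap('scene','s6.png'); t=snap('top','t6.png')
a=cv2.resize(t[160:290,340:520],(780,563),interpolation=cv2.INTER_CUBIC)
b=cv2.resize(s[170:260,300:470],(400,212),interpolation=cv2.INTER_CUBIC)
c=np.zeros((600,800,3),np.uint8); c[:347,:480]=cv2.resize(a,(480,347)); c[360:595,:445]=cv2.resize(b,(445,235)); 
w=snap('wrist','w6.png'); c[360:600,480:800]=cv2.resize(w,(320,240)); cv2.imwrite('pics/c6.png',c[:,:,::-1])
E
```

```text
7.4 [ 0.63414182 -0.04850026  0.29968433] [-3.23469163  3.41287243  5.12702788]
0.8527816792192531 0.2447743420051124
```

View pics/c6.png

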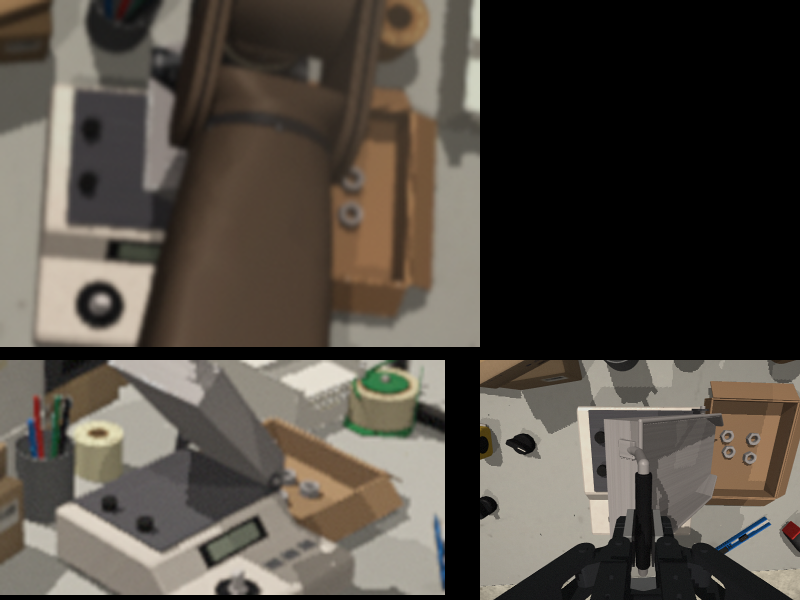

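All four nuts lie in the carton (wrist inset, around (740,445)) and the pan is up at about 0.85 rad. Now I lower it along the reversed arc.

Call:
step_arm --increments '[[[0.5,7.5,-3.5],[0,0,0]],[[0.3,4.8,-2.3],[0,0,0]],[[0.5,7.7,-4.0],[0,0,0]],[[0.5,7.5,-4.3],[0,0,0]],[[0.5,7.3,-4.6],[0,0,0]],[[0.5,7.2,-4.8],[0,0,0]],[[0.5,7.0,-5.1],[0,0,0]],[[0.5,6.8,-5.3],[0,0,0]]]'

```text
time: 8.22
eef_pos: [0.6382, 0.0077, 0.2643]
tcp_rot: [0.999, -0.034, 0.0, 0.001]
contact_force: [-2.9, 4.3, 4.7]
opening: 0.121
finger_force: 31.2
```

Call:
step_arm --increments '[[[0.5,6.6,-5.6],[0,0,0]],[[0.4,6.4,-5.8],[0,0,0]],[[0.4,6.2,-6.0],[0,0,0]],[[0.4,6.0,-6.3],[0,0,0]],[[0.4,5.7,-6.5],[0,0,0]],[[0.4,5.5,-6.7],[0,0,0]],[[0.4,5.3,-6.9],[0,0,0]],[[0.3,5.0,-7.1],[0,0,0]]]'

```text
time: 8.88
eef_pos: [0.6417, 0.055, 0.2111]
tcp_rot: [0.999, -0.034, 0.0, -0.0]
contact_force: [-1.7, 4.5, 3.5]
opening: 0.12
finger_force: 32.2
```

Call:
step_arm --increments '[[[0.3,4.8,-7.2],[0,0,0]],[[0.3,4.5,-7.4],[0,0,0]],[[0.3,4.2,-7.6],[0,0,0]],[[0.3,4.0,-7.7],[0,0,0]],[[0.3,3.7,-7.8],[0,0,0]],[[0.2,3.4,-8.0],[0,0,0]],[[0.2,3.1,-8.1],[0,0,0]],[[0.1,1.4,-4.1],[0,0,0]]]'

```text
time: 9.55
eef_pos: [0.6437, 0.0839, 0.1518]
tcp_rot: [0.999, -0.034, 0.0, -0.0]
contact_force: [1.0, 5.1, 2.2]
opening: 0.122
finger_force: 33.2
```

Call:
step_arm --increments '[[[0.1,1.4,-4.1],[0,0,0]],[[0,0,0],[0,0,0]],[[0,0,0],[0,0,0]],[[0,0,0],[0,0,0]]]'

```text
time: 9.88
eef_pos: [0.6438, 0.0847, 0.1494]
tcp_rot: [0.999, -0.034, 0.0, -0.0]
contact_force: [1.6, 4.1, 1.4]
opening: 0.122
finger_force: 33.2
```

Call:
step_arm --increments '[[[0,0,0],[0,0,0]],[[0,0,0],[0,0,0]],[[0,0,0],[0,0,0]],[[0,0,0],[0,0,0]],[[0,0,20],[0,0,0]],[[0,0,30],[0,0,0]],[[0,0,30],[0,0,0]],[[0,0,20],[0,0,0]]]' --fingers -0.1

```text
time: 10.55
eef_pos: [0.6445, 0.0843, 0.2528]
tcp_rot: [0.999, -0.034, 0.002, 0.0]
contact_force: [0.5, 0.2, 1.9]
opening: 0.447
finger_force: 0.0
```

Call:
step_arm --increments '[[[-34,-11,-4],[0,0,0]],[[-34,-11,-4],[0,0,0]],[[-34,-11,-4],[0,0,0]],[[-34,-11,-4],[0,0,0]],[[-34,-11,-4],[0,0,0]],[[0,0,0],[0,0,0]],[[0,0,0],[0,0,0]],[[0,0,0],[0,0,0]]]'

```text
time: 11.22
eef_pos: [0.4744, 0.0295, 0.2303]
tcp_rot: [0.999, -0.034, 0.001, 0.0]
contact_force: [-0.1, -1.2, 0.2]
opening: 0.447
finger_force: 0.0
```

```bash
cat >> h.py <<'E'
import json
def wsnap(tag):
    st=readout.get_state(); im=snap('wrist',tag+'.png')
    st={k:(v.tolist() if hasattr(v,'tolist') else v) for k,v in st.items()}; json.dump(st,open(tag+'.json','w')); return st,im
E
python3 - <<'E'
from h import *
st,im=wsnap('sh1'); print(st['time'],st['eef_pos'],st['tcp_rot'])
print(proj('wrist',[.482,.017,.078],st),proj('wrist',[.516,.337,.02],st))
snap('scene','s7.png')
E
```

```text
11.2167 [0.4743882568893565, 0.029500257634434233, 0.2303221805465216] [0.9994095039657545, -0.034341718006068535, 0.00110586899661064, 0.0002585364166109964]
[341.75493822 193.79069985] [-24.74745274 165.72725783]
```

Call:
step_arm --increments '[[[0,40,-5],[0,0,0.05]],[[0,40,-5],[0,0,0.08]],[[5,40,-5],[0,0,0.08]],[[5,40,-5],[0,0,0.08]],[[5,40,-5],[0,0,0.08]],[[5,40,-5],[0,0,0.08]],[[5,40,-5],[0,0,0.08]],[[5,30,-5],[0,0,0.07]]]' --fingers 0.4

```text
time: 11.98
eef_pos: [0.5045, 0.3439, 0.1892]
tcp_rot: [0.964, 0.266, 0.0, -0.0]
contact_force: [0.1, -1.1, 0.8]
opening: 0.702
finger_force: 0.0
```

Call:
step_arm --increments '[[[0,0,0],[0,0,0]],[[0,0,0],[0,0,0]]]'

```text
time: 12.15
eef_pos: [0.5041, 0.3419, 0.1884]
tcp_rot: [0.964, 0.264, -0.001, 0.0]
contact_force: [-0.6, 0.7, 0.5]
opening: 0.704
finger_force: 0.0
```

```bash
python3 - <<'E'
from h import *
st,im=wsnap('kn1'); print(st['time'],st['eef_pos'],st['tcp_rot'])
u=proj('wrist',[.516,.337,.03],st); print(u)
s0=json.load(open('sh1.json')); v=proj('wrist',[.482,.017,.078],s0)
sh=cv2.imread('pics/sh1.png')
def crop(im,u,h):
    x,y=[int(min(max(a,h),b-h)) for a,b in zip(u,(640,480))]; print('origin',x-h,y-h,'scale',400/(2*h)); return cv2.resize(im[y-h:y+h,x-h:x+h],(400,400),interpolation=cv2.INTER_CUBIC)
cv2.imwrite('pics/kc.png',np.hstack([crop(im[:,:,::-1],u,80),crop(sh,v,80)]))
E
```

```text
12.15 [0.5040679340592177, 0.3418766501410168, 0.18841303872292112] [0.9644695969807586, 0.2641928124571649, -0.0006702022423949516, 0.0003243064920248687]
[339.57790709 192.10399085]
origin 259 112 scale 2.5
origin 261 113 scale 2.5
```

View pics/kc.png

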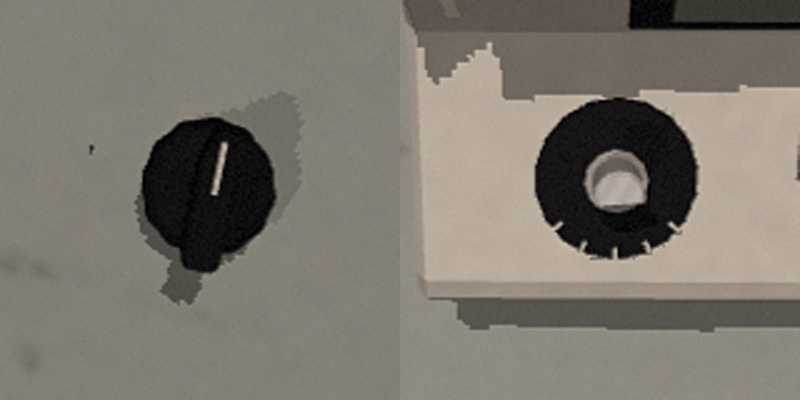

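Left crop: the knob, with its white line at (225,142)–(214,193) in crop pixels, so the nose points up. Right crop: the bright D-face of the shaft at about (620,187) with its flat facing down the image, about -x. Next I measure both numerically.

```bash
cat > meas.py <<'E'
from h import *
from scipy.optimize import least_squares
def comp(m,x0,y0,near):
    n,l,s,c=cv2.connectedComponentsWithStats(m.astype(np.uint8)); 
    i=min([i for i in range(1,n) if s[i,4]>=8],key=lambda i:np.hypot(*(c[i]-near))); return np.argwhere(l==i)[:,::-1]+[x0,y0],(l==i)
def line_ends(f,st,box,near,th=110):
    im=cv2.imread(f).astype(int); x0,y0,x1,y1=box; a,_=comp(im[y0:y1,x0:x1].min(2)>th,x0,y0,np.array(near)-[x0,y0])
    c=a.mean(0); u=np.linalg.svd(a-c,full_matrices=False)[2][0]; u*=np.sign(-u[1]); t=(a-c)@u; return c+u*t.max(),c+u*t.min(),len(a)
if __name__=='__main__':
    k=json.load(open('kn1.json')); s=json.load(open('sh1.json')); w=json.load(open('st1.json'))
    A=line_ends('pics/kn1.png',k,(335,160,356,200),(346,179)); B=line_ends('pics/w1.png',w,(124,192,142,216),(133,204))
    print(A,B)
    for i in(0,1): print('line',tri(ray('wrist',A[i],k),ray('wrist',B[i],w)))
    p,q=onz('wrist',A[0],.039,k),onz('wrist',A[1],.039,k); print(p,q,'yaw',np.arctan2(*(p-q)[[1,0]]))
    # knob outline
    im=cv2.imread('pics/kn1.png'); m=im[112:272,259:419].max(2)<60; a,l=comp(m,259,112,(85,75)); 
    (cx,cy),r=cv2.minEnclosingCircle(a.astype(np.float32)); print('knob blob',a.min(0),a.max(0),cx,cy,r)
    # left/right skirt extremes per row, top of skirt z=.019
    L=a[a[:,0]==a[:,0].min()].mean(0);Rr=a[a[:,0]==a[:,0].max()].mean(0);T=a[a[:,1]==a[:,1].min()].mean(0)
    for z in(0,.019): print(z,[onz('wrist',x,z,k).round(4).tolist() for x in(L,Rr,T)])
    # shaft
    for f,st,c0,nm in(('pics/sh1.png',s,(348,187),'sh1'),('pics/w1.png',w,(418,243),'w1')):
        im=cv2.imread(f); x0,y0=c0[0]-25,c0[1]-25; g=im[y0:y0+50,x0:x0+50].max(2)
        if nm=='sh1': print(g[8:40,5:45:2])
E
python3 meas.py
```

```text
(array([348.57327628, 168.91118108]), array([344.37568335, 189.0781953 ]), 39) (array([131.59946323, 200.67052613]), array([135.71418774, 208.15708665]), 12)
line (array([0.53413233, 0.34115807, 0.03793917]), np.float64(0.0036540994332323893))
line (array([0.52266573, 0.33672962, 0.03984551]), np.float64(0.0020484195646202543))
[0.53607376 0.34168414 0.039     ] [0.52149129 0.33642421 0.039     ] yaw 0.3461773798167296
knob blob [316 159] [368 220] 341.9700012207031 189.49508666992188 30.907228469848633
0 [[0.5052, 0.3527, 0.0], [0.5246, 0.313, 0.0], [0.536, 0.3443, 0.0]]
0.019 [[0.509, 0.3544, 0.019], [0.5274, 0.3169, 0.019], [0.5382, 0.3464, 0.019]]
[[ 21  24  24  19  27  16  19  24  27  19  23  20  18  14  18  19  15  16
   20  18]
 [ 21  24  12  16  26  23  23  24  19  21  13  15  15  20  22  21  20  20
   12   9]
 [ 24  22  21  23  22  21  21  18  21  50  37  19  17  20  19  21   9  24
   17  24]
 [ 19  21  26  25  19  23  26  28  61 156 126  67  38  15  16  24  14  16
   15  22]
 [ 17  27  26  22  22  14  31  99 164 127 128 137 124  41  23  26  15  17
   22  18]
 [ 21  23  18  
[... 1580 characters left out ...]
   8  22
   21  22]
 [ 19  19  26  24  16  71 157 181 184 181 172 147 154 126  89  52  11  21
   22  16]
 [ 18  26  24  23  25  38 113 125 103  78  79  85  83  79   0   6  14  22
   21  20]
 [ 20  24  26  11  22  20  39  87  88  89  89  89  84  42   8  12  11  19
   20  20]
 [ 20  27  25  20  25  22   7  12  60  90  92  48  11  10  14  19  14  25
   25  27]
 [ 22  18  25  23  19  20  23  13  13  10  26   8   6  14  15  14  18  15
   26  25]
 [ 26  19  26  26  26  19  20  14   8   9  14  12   7  16  12   8  14  13
   22  18]
 [ 19  28  19  23  24  29  20  14  12  17   9  16  18  16  14   7   7   4
   28  18]
 [ 21  18  24  19  28  19  27  14  16  12  14   8  16   8   8  14   7   4
   14  12]]
```

Call:
step_arm --increments '[[[6,-4,-20],[0,0,-0.09]],[[6.4,-4,-30],[0,0,-0.097]],[[0,0,-35],[0,0,0]],[[0,0,-35],[0,0,0]],[[0,0,-20],[0,0,0]],[[0,0,-10],[0,0,0]],[[0,0,0],[0,0,0]],[[0,0,0],[0,0,0]]]' --fingers -0.1

```text
time: 12.87
eef_pos: [0.5171, 0.3314, 0.0404]
tcp_rot: [0.985, 0.171, 0.001, -0.0]
contact_force: [-0.1, 0.3, -0.7]
opening: 0.448
finger_force: 0.0
```

```bash
python3 - <<'E'
from meas import *
st,im=wsnap('kn2'); print(st['time'],st['eef_pos'],R.from_quat(st['tcp_rot']).as_euler('xyz'),st['opening'])
print(proj('wrist',[.5215,.3364,.039],st),proj('wrist',[.5361,.3417,.039],st))
k=json.load(open('kn1.json'))
g=im.min(2); m=g>110
u=proj('wrist',[.529,.339,.039],st).astype(int); x0,y0=u-30
a,_=comp(m[y0:y0+60,x0:x0+60],x0,y0,(30,30)); c=a.mean(0); d=np.linalg.svd(a-c,full_matrices=False)[2][0]; d*=np.sign(-d[1]); t=(a-c)@d
E1,E2=c+d*t.max(),c+d*t.min(); print(len(a),E1,E2)
A=(348.573,168.911),(344.376,189.078)
for i,e in enumerate((E1,E2)): print(tri(ray('wrist',e,st),ray('wrist',A[i],k)))
for z in(.039,): p,q=onz('wrist',E1,z,st),onz('wrist',E2,z,st);print(p,q,np.arctan2(*(p-q)[[1,0]]))
E
```

```text
12.8667 [0.5171071723302122, 0.33141528690328814, 0.04037817216204108] [ 3.14152927e+00 -1.14899886e-03  3.43552481e-01] 0.4477669462094568
[318.92662709 280.99347828] [318.52441661 246.82853186]
112 [318.62626868 246.97495339] [319.1504993  281.01308339]
(array([0.53611232, 0.34165537, 0.03916642]), np.float64(2.6965920314157608e-06))
(array([0.52149381, 0.33632807, 0.03892512]), np.float64(6.239616671759573e-05))
[0.53605311 0.34163882 0.039     ] [0.52152344 0.33630709 0.039     ] 0.35169857803352395
```

Call:
step_arm --increments '[[[-1.1,2.9,-6],[0,0,0.007]],[[0,0,-6],[0,0,0]],[[0,0,-4],[0,0,0]],[[0,0,-2],[0,0,0]],[[0,0,0],[0,0,0]],[[0,0,0],[0,0,0]]]'

```text
time: 13.42
eef_pos: [0.5148, 0.3348, 0.0212]
tcp_rot: [0.985, 0.175, -0.0, 0.0]
contact_force: [0.5, 0.4, 0.6]
opening: 0.451
finger_force: 0.0
```

Call:
step_arm --increments '[[[0,0,0],[0,0,0]],[[0,0,0],[0,0,0]],[[0,0,0],[0,0,0]],[[0,0,0],[0,0,0]],[[0,0,0],[0,0,0]],[[0,0,0],[0,0,0]],[[0,0,0],[0,0,0]]]' --fingers -1 --grip_force 40

```text
time: 14.0
eef_pos: [0.515, 0.3347, 0.0215]
tcp_rot: [0.985, 0.175, 0.0, -0.0]
contact_force: [-0.6, 0.4, 0.0]
opening: 0.001
finger_force: 0.0
```

Call:
step_arm --increments '[[[0,0,0],[0,0,0]],[[0,0,0],[0,0,0]],[[0,0,0],[0,0,0]],[[0,0,0],[0,0,0]],[[0,0,-6],[0,0,0]],[[0,0,-6],[0,0,0]],[[0,0,-4],[0,0,0]],[[0,0,-2],[0,0,0]]]' --fingers -0.3

```text
time: 14.67
eef_pos: [0.5141, 0.3343, 0.0019]
tcp_rot: [0.985, 0.175, -0.001, 0.0]
contact_force: [0.5, 0.0, -0.4]
opening: 0.35
finger_force: 0.0
```

Call:
step_arm --increments '[[[0,0,0],[0,0,0]],[[0,0,0],[0,0,0]],[[0,0,0],[0,0,0]],[[0,0,0],[0,0,0]],[[0,0,0],[0,0,0]],[[0,0,0],[0,0,0]]]' --fingers -1 --grip_force 40

```text
time: 15.17
eef_pos: [0.515, 0.3348, 0.0036]
tcp_rot: [0.985, 0.175, 0.0, -0.0]
contact_force: [-0.2, 0.8, -1.0]
opening: 0.129
finger_force: 43.1
```

```bash
python3 - <<'E'
from meas import *
st,im=wsnap('kn3'); print(st['time'],st['eef_pos'],R.from_quat(st['tcp_rot']).as_euler('xyz'),st['opening'])
g=im.max(2)
for v in range(215,360,8): print(v,''.join('#' if x<60 else ('+' if x<110 else '.') for x in g[v,250:410:2]))
E
```

```text
15.1667 [0.5150456545134829, 0.3347758355701843, 0.0035724265631895957] [-3.14158042e+00 -2.24135219e-04  3.51783736e-01] 0.1290085098844874
215 ................................................................................
223 ................................................................................
231 ................................................................................
239 ......................................+.........................................
247 ........................+###########################+...........................
255 ....................+####################################.......................
263 ................+############################################...................
271 ..............+###############################################+.................
279 .............+#################################################+................
287 .............########################...#########################...............
295 ............#########################...##########################..............
303 ...........###########+++++++########+..########+++++++###########+.............
311 ............#########+++++++#########+..#########+++++++#########...............
319 ...........+#########+++++++#########+..#########++++++++########+..............
327 ...........#########++++++++######################+++++++#########+.............
335 ..........#########++++++++#######################++++++++#########+............
343 .........##########++++++++#######################+++++++++#########+...........
351 ....+...##########++#++++++########################+++++#++##########+++........
359 +++++####################..#######################+..###################++++....
```

```bash
python3 - <<'E'
from meas import *
for f in('kn1','kn2','kn3'):
    st=json.load(open(f+'.json')); g=cv2.GaussianBlur(cv2.imread(f'pics/{f}.png').max(2),(3,3),0)
    pos=np.array(st['eef_pos']); yaw=R.from_quat(st['tcp_rot']).as_matrix()[:2,0]
    c0=proj('wrist',[.516,.335,0],st); P=[]
    for u in range(int(c0[0])-60,int(c0[0])+60):
        col=g[:,u].astype(int); v0=int(c0[1])
        if col[v0]>60: continue
        v=v0
        while v>0 and col[v]<=75: v-=1
        vv=v+(col[v]-75)/max(1,col[v]-col[v+1]); P.append(onz('wrist',(u,vv),0,st)[:2])
    P=np.array(P); cg=np.array([.516,.335]); uu=(P-cg)@yaw; P=P[uu>.012]
    for free in(0,1):
        r=least_squares(lambda q:np.hypot(*(P-q[:2]).T)-(q[2] if free else .022),[*cg,.022],loss='soft_l1',f_scale=.0005)
        print(f,len(P),r.x.round(4),'rms',np.sqrt(np.mean(r.fun**2)).round(5))
E
```

```text
kn1 38 [0.5166 0.3344 0.022 ] rms 0.00026
kn1 38 [0.5169 0.3346 0.0217] rms 0.00026
kn2 69 [0.5164 0.3344 0.022 ] rms 0.00027
kn2 69 [0.5167 0.3346 0.0217] rms 0.00027
kn3 84 [0.5165 0.3353 0.022 ] rms 0.00027
kn3 84 [0.5166 0.3353 0.0219] rms 0.00027
```

Knob held: its centre is 1.5 mm along tool +x and its underside 3.6 mm below the TCP. I lift, turn it about 2.79 rad, and view the shaft from the other side.

Call:
step_arm --increments '[[[0,0,20],[0,0,0]],[[0,0,35],[0,0,0.06]],[[0,0,35],[0,0,0.12]],[[0,-10,35],[0,0,0.12]],[[1,-16,35],[0,0,0.12]],[[1,-16,20],[0,0,0.12]],[[1,-16,16],[0,0,0.12]],[[1,-16,0],[0,0,0.12]]]'

```text
time: 15.88
eef_pos: [0.5214, 0.2609, 0.205]
tcp_rot: [0.842, 0.539, 0.004, 0.001]
contact_force: [0.2, 0.4, -0.1]
opening: 0.125
finger_force: 43.2
```

Call:
step_arm --increments '[[[1,-16,0],[0,0,0.12]],[[1,-16,0],[0,0,0.12]],[[1,-16,0],[0,0,0.12]],[[1,-16,0],[0,0,0.12]],[[1,-16,0],[0,0,0.12]],[[1,-16,0],[0,0,0.12]],[[1,-16,0],[0,0,0.12]],[[1,-16,0],[0,0,0.12]]]'

```text
time: 16.55
eef_pos: [0.5268, 0.132, 0.1995]
tcp_rot: [0.499, 0.867, 0.0, 0.0]
contact_force: [-0.0, 0.4, -0.8]
opening: 0.125
finger_force: 43.2
```

Call:
step_arm --increments '[[[1,-16,0],[0,0,0.12]],[[1,-16,0],[0,0,0.12]],[[1,-16,0],[0,0,0.12]],[[1,-16,0],[0,0,0.12]],[[0,-16,0],[0,0,0.12]],[[0,-20,0],[0,0,0.12]],[[0,0,0],[0,0,0.12]],[[0,0,0],[0,0,0]]]'

```text
time: 17.22
eef_pos: [0.5309, 0.0318, 0.1995]
tcp_rot: [0.105, 0.995, 0.0, 0.0]
contact_force: [-0.6, -0.1, -1.0]
opening: 0.128
finger_force: 43.2
```

Call:
step_arm --increments '[[[0,0,0],[0,0,0.05]],[[0,0,0],[0,0,0]],[[0,0,0],[0,0,0]],[[0,0,0],[0,0,0]]]'

```text
time: 17.55
eef_pos: [0.5309, 0.0331, 0.1994]
tcp_rot: [0.081, 0.997, 0.0, -0.0]
contact_force: [1.6, 0.1, -0.9]
opening: 0.127
finger_force: 43.2
```

```bash
python3 - <<'E'
from meas import *
st,im=wsnap('sp1'); print(st['time'],st['eef_pos'],R.from_quat(st['tcp_rot']).as_euler('xyz'),st['opening'])
Rm=R.from_quat(st['tcp_rot']).as_matrix(); print('yaw',np.arctan2(Rm[1,0],Rm[0,0]))
u=proj('wrist',[.482,.016,.078],st); print(u)
g=im.max(2); x,y=u.astype(int)
for v in range(y-26,y+26): print(v,x-30,''.join('#' if q<60 else ('+' if q<110 else ('o' if q<150 else '.')) for q in g[v,x-30:x+30]))
E
```

```text
17.55 [0.5309097847993272, 0.03314532318693732, 0.19942037677944968] [ 3.14152301e+00 -2.29349857e-05  2.98012144e+00] 0.12692799125992965
yaw 2.98012143607052
[289.14732835 150.38417732]
124 259 ##################################################+...##....
125 259 #################################################+...####...
126 259 #################################################+..+#####..
127 259 ##########################################################o.
128 259 ###########################################################.
129 259 +##########################################################o
130 259 .+##########################################################
131 259 o###########################################################
132 259 ############################################################
133 259 ############################################################
134 259 ########################+++#################################
135 259 ######################+oooooooo+++##########################
136 259 ####################++o+o+++++++o.+#########################
137 259 #######
[... 1975 characters left out ...]
##########
166 259 ############################################################
167 259 ###########################################################o
168 259 ##########################################################+.
169 259 #########################################################+..
170 259 #########################################################o..
171 259 +#######################################################+...
172 259 .+#####################################################+....
173 259 ..o####################################################o....
174 259 ....##################################################o.....
175 259 ....o################################################.......
```

```bash
cat > shaft.py <<'E'
from meas import *
def shaft(f,cols,r0=.008,off=.0025,z=.0775):
    st=json.load(open(f+'.json')); g=cv2.imread(f'pics/{f}.png').max(2).astype(float)
    F=[];A=[]
    for u in range(*cols):
        v=158
        while g[v,u]>=138: v-=1
        F.append((u,v+(138-g[v,u])/(g[v+1,u]-g[v,u])))
        v=158
        while g[v,u]>=95: v+=1
        A.append((u,v-(95-g[v,u])/(g[v-1,u]-g[v,u])))
    for v in range(153,162):
        u=285
        while g[v,u]>=95: u-=1
        A.append((u+(95-g[v,u])/(g[v,u+1]-g[v,u]),v))
        if v>=158:
            u=285
            while g[v,u]>=95: u+=1
            A.append((u-(95-g[v,u])/(g[v,u-1]-g[v,u]),v))
    P=np.array([onz('wrist',a,z,st)[:2] for a in A]); Q=np.array([onz('wrist',a,.078,st)[:2] for a in F])
    for free in(0,1):
        r=least_squares(lambda q:np.hypot(*(P-q[:2]).T)-(q[2] if free else r0),[.482,.016,.008],loss='soft_l1',f_scale=.0003)
        print('centre',r.x.round(4),np.sqrt(np.mean(r.fun**2)).round(5))
    c=Q.mean(0); 
    pp=np.polyfit(Q[:,1],Q[:,0],1); res=Q[:,0]-np.polyval(pp,Q[:,1]); k=abs(res)<.0004; pp=np.polyfit(Q[k,1],Q[k,0],1)
    print('flat yaw (mod)',np.pi-np.arctan(pp[0]),'dist',r.x[0]-np.polyval(pp,r.x[1]),k.sum(),len(k))
shaft('sp1',(276,293))
E
python3 shaft.py
```

```text
centre [0.4831 0.0119 0.008 ] 0.0005
centre [0.4823 0.0125 0.0089] 0.0003
flat yaw (mod) 3.132783967699866 dist 0.001413801488599431 17 17
```

Call:
step_arm --increments '[[[1,-10,-20],[0,0,0.076]],[[1,-10.6,-20],[0,0,0.077]],[[0,0,-20],[0,0,0]],[[0,0,0],[0,0,0]],[[0,0,0],[0,0,0]],[[0,0,0],[0,0,0]],[[0,0,0],[0,0,0]]]'

```text
time: 18.18
eef_pos: [0.5342, 0.0122, 0.1413]
tcp_rot: [0.003, 1.0, -0.0, 0.002]
contact_force: [-0.0, -0.8, -0.5]
opening: 0.126
finger_force: 43.2
```

```bash
python3 - <<'E'
from meas import *
st,im=wsnap('sp2'); print(st['time'],st['eef_pos'],st['opening'])
Rm=R.from_quat(st['tcp_rot']).as_matrix(); print('yaw',np.arctan2(Rm[1,0],Rm[0,0]))
u=proj('wrist',[.4826,.0122,.078],st); print(u)
g=im.max(2); x,y=u.astype(int)
for v in range(y-26,y+26,1): print(v,x-30,''.join('#' if q<60 else ('+' if q<110 else ('o' if q<150 else '.')) for q in g[v,x-30:x+30]))
# knob in hand: line & skirt front edge
for v in range(225,335,6): print(v,''.join('#' if q<60 else ('+' if q<110 else '.') for q in g[v,250:410:2]))
E
```

```text
18.1833 [0.5341653121537607, 0.012243817889519717, 0.14127770604047946] 0.12583564790416463
yaw 3.1348059448015464
[325.68473257 153.25610704]
127 295 ############################################################
128 295 ############################################################
129 295 ############################################################
130 295 ############################################################
131 295 ###########################++ooo+++#########################
132 295 #######################+++oooooooooo++######################
133 295 ####################+oooooooooooooooooo+####################
134 295 ###################++oooooooooooo+oooooo+###################
135 295 ##################+oooooooooooooooooooooo+##################
136 295 #################++ooooooooooooooooooooooo+#################
137 295 #################+oooooooooooooooooooo++ooo+################
138 295 ################+ooooooooooooo+o++ooooooooooo###############
139 295 ###############+oooooooooooooooooooooooooooo.o##############
140 295 ##############+oooooooo+oooooooooooooooooo+o..######
[... 3545 characters left out ...]
####+...............
291 #++++.......+########################+..#########################+..............
297 #####################################+..####################+#####..............
303 ######################+++++++########+..#########++++++#####+###########........
309 ######################++++++#########...#########+++++++####+##########+........
315 +++++++++++++########+++++++#########...#########+++++++###############.........
321 +++++++++++##########+++++++#########...#########++++++++#########++++++++......
327 +++++++++++#########++++++++######################+++++++##########+++++++++++++
333 ++++++++++##########+++++++#######################++++++++##########++++++++++++
```

```bash
python3 - <<'E'
from meas import *
st=json.load(open('sp2.json')); g=cv2.imread('pics/sp2.png').max(2).astype(float); th=65
A=[]
for u in range(314,337):
    v=158
    while g[v,u]>=th: v+=1
    A.append((u,v-(th-g[v,u])/(g[v-1,u]-g[v,u])))
for v in range(153,166):
    for s in(-1,1):
        if s==1 and v<159: continue
        u=324
        while g[v,u]>=th: u+=s
        A.append((u-s*(th-g[v,u])/(g[v,u-s]-g[v,u]),v))
for z in(.077,.078):
    P=np.array([onz('wrist',a,z,st)[:2] for a in A])
    for free in(0,1):
        r=least_squares(lambda q:np.hypot(*(P-q[:2]).T)-(q[2] if free else .008),[.482,.012,.008],loss='soft_l1',f_scale=.0003)
        print(z,r.x.round(4),np.sqrt(np.mean(r.fun**2)).round(5))
F=[]
for u in range(312,337):
    c=g[140:160,u-1:u+2].mean(1); th2=.5*(c[6:9].mean()+c[12:16].mean()); 
    k=[i for i in range(6,14) if c[i]<th2<=c[i+1]]
    if k: F.append((u,140+k[-1]+(th2-c[k[-1]])/(c[k[-1]+1]-c[k[-1]])))
Q=np.array([onz('wrist',f,.078,st)[:2] for f in F]); pp=np.polyfit(Q[:,1],Q[:,0],1); print(len(F),'flat yaw',np.pi-pp[0],'flat x at y=.012',np.polyval(pp,.0122))
# collar/base ring dark disc and two-view height check with sp1 bottom-of-arc: 
s1=json.load(open('sp1.json')); print(tri(ray('wrist',(285,164.6),s1),ray('wrist',(325.5,168.8),st)))
# knob skirt front in hand
zb=st['eef_pos'][2]-.0036; print('line',[onz('wrist',(327.5,v),zb+.039,st).round(4) for v in(283,325)])
E
```

```text
0.077 [0.4831 0.0116 0.008 ] 0.00019
0.077 [0.4826 0.0117 0.0084] 0.00011
0.078 [0.4829 0.0116 0.008 ] 0.00018
0.078 [0.4825 0.0117 0.0084] 0.00011
25 flat yaw 3.148383832761789 flat x at y=.012 0.4808695870181916
(array([0.49015235, 0.01204088, 0.08225194]), np.float64(9.722254717667348e-05))
line [array([0.5112, 0.0128, 0.1767]), array([0.527 , 0.0127, 0.1767])]
```

Call:
step_arm --increments '[[[-20,-0.7,-10],[0,0,0.005]],[[-20,0,-15],[0,0,0]],[[-9.8,0,-15],[0,0,0]],[[0,0,-13],[0,0,0]],[[0,0,0],[0,0,0]],[[0,0,0],[0,0,0]],[[0,0,0],[0,0,0]]]'

```text
time: 18.82
eef_pos: [0.4847, 0.0113, 0.0881]
tcp_rot: [0.001, 1.0, -0.0, 0.001]
contact_force: [0.1, -0.3, -0.1]
opening: 0.132
finger_force: 43.2
```

```bash
python3 - <<'E'
from h import *
st=readout.get_state(); Rm=R.from_quat(st['tcp_rot']).as_matrix(); print(st['time'],st['eef_pos'],np.arctan2(Rm[1,0],Rm[0,0]),st['contact_force'],st['wrist_torque'])
E
```

```text
18.8167 [0.48465863 0.0112781  0.08807143] 3.1398745785595565 [ 0.05592653 -0.29948848 -0.09400808] [-0.01931375  0.04144155  0.05755322]
```

Pose is good. I descend gently.

Call:
step_arm --increments '[[[-0.2,0.2,-3],[0,0,0]],[[0,0,-2],[0,0,0]],[[0,0,-2],[0,0,0]],[[0,0,-1.5],[0,0,0]],[[0,0,-1],[0,0,0]],[[0,0,0],[0,0,0]],[[0,0,0],[0,0,0]]]'

```text
time: 19.4
eef_pos: [0.4841, 0.0115, 0.0777]
tcp_rot: [0.001, 1.0, -0.0, 0.001]
contact_force: [1.5, -0.3, 3.1]
opening: 0.126
finger_force: 43.6
```

Call:
step_arm --increments '[[[0,0,-1.5],[0,0,0]],[[0,0,-1.5],[0,0,0]],[[0,0,0],[0,0,0]],[[0,0,0],[0,0,0]]]'

```text
time: 19.73
eef_pos: [0.4842, 0.0115, 0.0748]
tcp_rot: [0.001, 1.0, -0.0, 0.001]
contact_force: [1.5, -0.5, 4.0]
opening: 0.128
finger_force: 44.0
```

Call:
step_arm --increments '[[[0,0,-1.5],[0,0,0]],[[0,0,-1.5],[0,0,0]],[[0,0,0],[0,0,0]],[[0,0,0],[0,0,0]]]'

```text
time: 20.07
eef_pos: [0.4847, 0.0115, 0.0714]
tcp_rot: [0.001, 1.0, -0.0, 0.002]
contact_force: [6.5, 0.6, 1.4]
opening: 0.128
finger_force: 43.5
```

```bash
python3 - <<'E'
from meas import *
st,im=wsnap('in1'); print(st['time'],st['eef_pos'],st['contact_force'],st['wrist_torque'])
g=im.max(2).astype(int)
# where is knob in hand: line ends
for f in('sp2','in1'):
    a=cv2.imread(f'pics/{f}.png'); h=a.min(2); m=h[270:335,315:340]>110
    q,_=comp(m,315,270,(12,30)); print(f,len(q),q.min(0),q.max(0),q.mean(0))
E
```

```text
20.0667 [0.4846864622599455, 0.01149344836332257, 0.07135332263243928] [6.532293942432948, 0.6108469414128564, 1.4103983011619976] [0.08139801039270603, -1.0218014822762973, 0.0001483549817895679]
sp2 187 [324 283] [328 325] [326.27807487 305.02139037]
in1 160 [324 283] [328 324] [326.0125 306.1625]
```

It popped in: the z force dropped, and there is a side force of +6.5 N in x. I relieve that by shifting in x, then go on down.

Call:
step_arm --increments '[[[0.6,0,0],[0,0,0]],[[0,0,-1.5],[0,0,0]],[[0,0,-1.5],[0,0,0]],[[0,0,-1],[0,0,0]],[[0,0,0],[0,0,0]],[[0,0,0],[0,0,0]]]'

```text
time: 20.62
eef_pos: [0.4848, 0.0115, 0.0673]
tcp_rot: [0.001, 1.0, -0.0, 0.002]
contact_force: [4.9, 0.6, 2.4]
opening: 0.125
finger_force: 43.5
```

Call:
step_arm --increments '[[[0.5,0,-1],[0,0,0]],[[0,0,-1.5],[0,0,0]],[[0,0,-1.5],[0,0,0]],[[0,0,0],[0,0,0]],[[0,0,0],[0,0,0]]]'

```text
time: 21.03
eef_pos: [0.4848, 0.0116, 0.0633]
tcp_rot: [0.001, 1.0, -0.0, 0.001]
contact_force: [5.1, 2.1, 4.5]
opening: 0.124
finger_force: 43.8
```

Call:
step_arm --increments '[[[0,0,-1.5],[0,0,0]],[[0,0,-1.0],[0,0,0]],[[0,0,0],[0,0,0]],[[0,0,0],[0,0,0]]]'

```text
time: 21.37
eef_pos: [0.4849, 0.0116, 0.0611]
tcp_rot: [0.001, 1.0, -0.0, 0.001]
contact_force: [3.9, 1.2, 6.4]
opening: 0.125
finger_force: 44.0
```

Call:
step_arm --increments '[[[0,0,-1.5],[0,0,0]],[[0,0,-1.0],[0,0,0]],[[0,0,0],[0,0,0]],[[0,0,0],[0,0,0]]]'

```text
time: 21.7
eef_pos: [0.485, 0.0116, 0.0595]
tcp_rot: [0.001, 1.0, -0.0, 0.001]
contact_force: [2.1, 0.1, 11.6]
opening: 0.128
finger_force: 44.8
```

Call:
step_arm --increments '[[[0,0,-0.7],[0,0,0]],[[0,0,0],[0,0,0]],[[0,0,0],[0,0,0]]]'

```text
time: 21.95
eef_pos: [0.4851, 0.0115, 0.0595]
tcp_rot: [0.001, 1.0, -0.0, 0.0]
contact_force: [0.7, 0.6, 14.5]
opening: 0.125
finger_force: 45.3
```

```bash
python3 - <<'E'
from h import *
n=snap('scene','s9.png')[:,:,::-1].astype(int); a=cv2.imread('pics/scene0.png').astype(int); b=cv2.imread('pics/s7.png').astype(int)
for nm,x in(('s7',b),('now',n)):
    for r,(x0,y0,x1,y1) in dict(handle=(318,198,350,222),panleft=(322,205,360,245),tape=(265,262,292,300),smallc=(280,340,310,378)).items(): print(nm,r,abs(x-a)[y0:y1,x0:x1].mean().round(1))
st=readout.get_state(); print(st['time'],st['eef_pos'],st['contact_force'],st['finger_force'])
E
```

```text
s7 handle 3.5
s7 panleft 4.4
s7 tape 4.5
s7 smallc 4.4
now handle 8.1
now panleft 9.7
now tape 10.1
now smallc 10.6
22.0 [0.48503065 0.01154068 0.05942671] [ 1.00349711  1.91987783 13.95509911] 45.289151072502136
```

```bash
python3 -c "
from plant import sign_off
print(sign_off())"
```

```text
the job is handed in; nothing more can be done
None
```

I handed the job in at 22 s: all four nuts are in the carton, the pan is level again, and the knob sits home on the D-shaft, gripped at about 45 N and pressed to its stop at about 14 N; sign-off returned no verdict.

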